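# Screw down the lock collar of a carving stand with the pin spanner

## Robot

A 6-joint arm with a two-finger parallel gripper is mounted at the origin on the work surface. World frame = base frame: x ahead of the robot, y to its left, z up, the work surface at z = 0. Lengths are in mm, angles in rad, forces in N, time in s.
With the tool pointing down it reaches from about 250 to 775 mm from the base axis. Payload 4 kg.
Tool frame: the origin (TCP) lies at the very end of the fingers, on their centre line; the grasp point (between the pads) lies 19 mm behind it; z points along the fingers, y is the direction in which the jaws open and shut (so a half turn about z gives the same grasp; the last joint's range is limited). The gripper opens to 94 mm and grips with 3 to 60 N. Pads are 16 mm wide; open, the fingers measure 119 mm over their backs; the gripper's body (75 mm by 177 mm) begins 78 mm behind the grasp point.
Start: joints at [1.228, 0.087, 1.371, -0, 1.684, -0.103], TCP at [130.638, 534.279, 205.506] pointing down, gripper open.
Joint ranges: [-3.1, 3.1], [-0.76, 2.03], [0.27, 2.55], [-1.08, 4.22], [0.17, 2.65], [-2.57, 2.57]. Speed limits (rad/s): [2.79, 2.79, 3.14, 3.14, 3.14, 3.14].

## Interface

Orientations are given as a unit quaternion [x, y, z, w].
In Python, from plant import r gives the robot as it stands.
- The arm moves only by the tool send_rows, never from a script. Its argument "motion" is a list of rows, each a list of 4 numbers: the shift along the tool's x, y, z in cm, then the turn about the tool's z in rad. A call has exactly 10 rows; each row is the pose to reach, as a shift and turn from the pose commanded when the call began, along the tool's axes at that moment; what a row does not reach only later rows make up. A row lasts 1/8 s, in which the tool goes at most 62.5 mm and 10.7 degrees, less where a joint would pass 70% of its speed; a pose out of reach is approached as far as the arm can. A call with a gripper value outside its range is refused whole. "grip" is the closure, from 0 (fully open) to 1 (shut), set as the call begins (left out, the last holds). The fingers move at their own pace and stop on an object; "newtons" is the grip in N (left out, the last holds). Time passes only in rows, so rows that repeat a pose let the fingers close, or fill a call up. It gives the time, the measured TCP pose, the force and the opening at its end, in the units of the state.
- r.read_state(): the state, without advancing time (a new reading comes with each control period).
- r.get_image(name): name is "scene" or "top" or "wrist"; returns a dict with "img" (420x560x3 uint8, blue, green, red), "range_z" (420x560 float32, mm along the optical axis (not along the pixel's ray), 0 where there is no reading), "fx", "fy", "cx", "cy" (pixels), "world_to_cam" (4x4, takes a point from world to camera coordinates). Camera axes: x right, y down, z forward; pixel columns grow to the right and rows downward; lengths in mm; the calibration is good to about 2 mm. A picture is of the moment at which its call begins.
- r.job_done(): hands the job in, once; it reports no verdict.
Trained networks look in the newest picture that a camera, given by its name, has taken for a name from the list of things; names that differ only in an ending like _2 or _b are one class to them, and where a whole thing is asked for, a point or a joint stands for the part that bears it (a point fixed in the world has none). Each returns a list of dicts, best first, with "conf" (0 to 1); they miss things now and then, are a little off and sometimes report something else, mostly with a low value. They report only what shows in the picture. A call takes as long as a camera call. They do not tell look-alikes from the thing itself.
- r.trace(query, camera): "region" (420x560 bool, what is visible of it) and "xy" ([column, row] in pixels, amid what is visible of it).
The state is a dict: "t": time; "joint_positions": joint angles; "joint_velocities": joint speeds; "tau": joint torques, N m; "ee_pos": TCP position; "tcp_rot": TCP orientation; "wrist_force": force on the tool from outside, world axes, zero at the start; "wrist_torque": the same for the moment, N m; "grip_width": opening from 0.0 (shut) to 1.0 (fully open).
Only numpy, scipy, OpenCV 4.12 (cv2) and the standard library are available. Lean on these libraries where they do the work, as an engineer would, in place of code of your own. Each camera call takes 0.05 s, during which the arm holds its last target.

## Task

The lock collar on top of the round carving stand is loose. Take the two-pronged pin spanner from its wooden rack, seat both prongs fully in two opposite holes of the collar before turning it, and with the spanner screw the collar clockwise, seen from above, until it is fully home against its stop. Then lift the spanner out and put it back in its rack, prongs down in the slot and bar flat on the rack, leaving the tape measure, the finish tin and the gouge where they are.

Things in the scene. Friction and masses are not known exactly. Their poses are not given: they have to be found in the camera images.
- pin_spanner: Pin spanner, 0.25 kg: steel bar 76 x 22 x 6 mm under a dark wooden grip 70 long, 24 wide, 40 high; two prongs 8 mm thick (last 2 mm tapered to 5), 9 mm long point down from it, 28 mm either side of its middle. Origin: middle of bar's underside; x along bar, z up: grip from z = 6 to 46 mm. Ends alike. Grip it across the 24 mm at mid-height with 40 N or more. Starts in the rack.
- rack: Fixed light wooden block 124 x 54 x 40 mm, origin at the centre of its underside, x along its length. In its top, centred and along x, is a slot 72 mm long, 14 mm wide, 15 mm deep that takes the prongs; the spanner's bar lies on the top face, 40 mm above the origin, pointing either way along the slot.
- stand: Carving stand, fixed: grey foot 150 mm in diameter, above it a dark plate 132 mm in diameter whose top is 72 mm above the bench, and on that the lock collar. Origin: centre of its underside, on the collar's axis; its yaw means nothing.
- collar_face (a point): Centre of the steel lock collar's top face, 86 mm above the bench. Collar: 84 mm across, 34 mm bore. Four holes 11 mm wide (1 mm chamfer), 11 mm deep, 90 degrees apart on a 56 mm circle. Their angle changes every time and shows neither in this point's axes nor in the joint value. See it, or feel for it by turning the prongs lightly on the face until they drop in.
- collar (a joint): Turn of the lock collar, rad, growing clockwise seen from above: 0 loosest, 1.6 fully home against a hard stop; starts between 0.1 and 0.6. Moves against a steady 0.25 N m of friction and stays where left; prongs pressed on its face with 6 N or less slide without turning it.
- tape_measure: Bystander: metal-cased tape measure 64 x 62 x 36 mm, origin at the centre of its underside.
- finish_tin: Bystander: upright round tin 68 mm in diameter and 110 mm high, origin at the centre of its underside.
- gouge: Bystander: turning gouge 285 mm long lying on the bench, 26 mm high, origin under the ferrule, blade to +x, light wooden handle to -x.
Things that resemble listed ones, but are neither listed nor needed, are in the scene too. Leave any yellow look-alike of the pin_spanner alone.

How it is judged:
By the outcome, as a careful person would: the job done as asked, in the order asked, and still so for the second after the job is handed in, with the robot touching nothing.
It also fails if it takes over 64 s, if anything falls off the work surface, if the arm or the gripper's body presses on something with over 40 N, if the wrist force passes 120 N, or if a joint passes its speed limit or range.

## Working session

There is one attempt and no reset: what is moved stays moved. The work goes in short steps, Python scripts to look and compute and a tool call to move; the robot and the scene stay as the last step left them, time stands still between calls to the robot, and variables do not carry over. Pictures are saved under pics/ and viewed, and the job is handed in when it is done.

Besides the shell and the picture viewer there is one more tool, called by a JSON object that holds its "name" and its "arguments". send_rows: Moves the arm, as the interface text tells. Its arguments: {"type":"object","properties":{"motion":{"type":"array","items":{"type":"array","items":{"type":"number"}}},"grip":{"type":"number"},"newtons":{"type":"number"}},"required":["motion"]}

```bash
ls; mkdir -p pics
python3 - <<'E'
from plant import r
import cv2
s=r.read_state();print(s)
for n in("scene","top","wrist"):
    d=r.get_image(n);cv2.imwrite(f"pics/{n}0.png",d["img"]);print(n,d["fx"],d["cx"],d["cy"],d["world_to_cam"].round(3).tolist())
E
```

```text
pics
{'t': 0.0, 'joint_positions': array([ 1.22786930e+00,  8.79737443e-02,  1.37226337e+00, -1.61349666e-05,
        1.68360582e+00, -1.03110021e-01]), 'joint_velocities': array([-0.00149902,  0.00132594,  0.00198343,  0.00025083, -0.00067298,
       -0.00039145]), 'tau': array([ 1.25067862e-03, -3.40174878e+01, -3.02436054e+01,  7.18907034e-02,
        3.26660858e-02, -1.75419564e-04]), 'ee_pos': array([130.46534351, 533.72761713, 204.28932703]), 'tcp_rot': array([ 1.19622186e-01,  9.92818849e-01, -1.09904731e-03, -2.41033269e-04]), 'wrist_force': array([ 0.9887567 , -0.09254258, -0.50212829]), 'wrist_torque': array([0.01645295, 0.05052969, 0.03133986]), 'grip_width': 1.0002057045056802}
scene 456.4097472880901 277.5979873261954 218.95658217235317 [[0.877, 0.48, -0.002, -471.601], [0.326, -0.6, -0.73, -170.136], [-0.352, 0.64, -0.683, 1305.646], [0.0, 0.0, 0.0, 1.0]]
top 452.9248799316487 282.1049263874964 204.73138596405622 [[0.038, -0.999, 0.007, -103.144], [-0.976, -0.039, -0.214, 598.304], [0.214, 0.001, -0.977, 1129.909], [0.0, 0.0, 0.0, 1.0]]
wrist 353.2065758419122 283.7883739383933 211.50190698259783 [[0.238, 0.971, -0.002, -550.268], [0.934, -0.228, 0.276, -28.316], [0.268, -0.067, -0.961, 391.268], [0.0, 0.0, 0.0, 1.0]]
```

View pics/scene0.png

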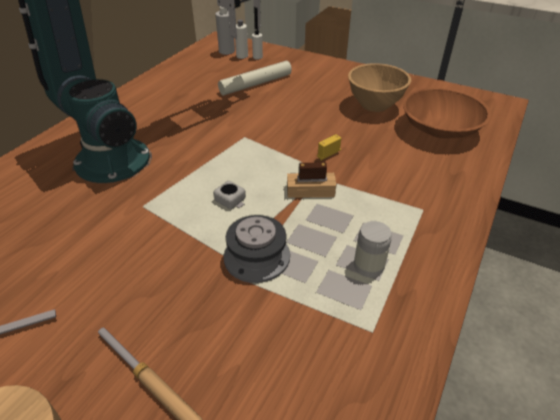

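View pics/top0.png

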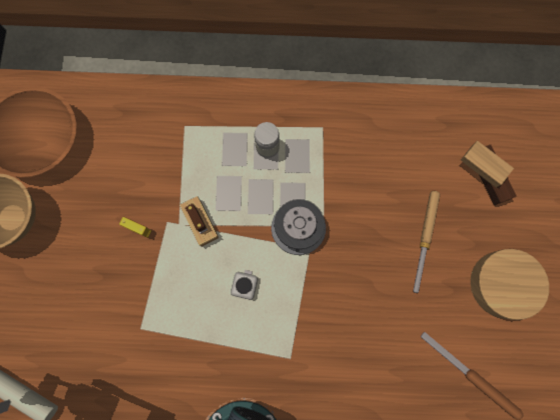

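View pics/wrist0.png

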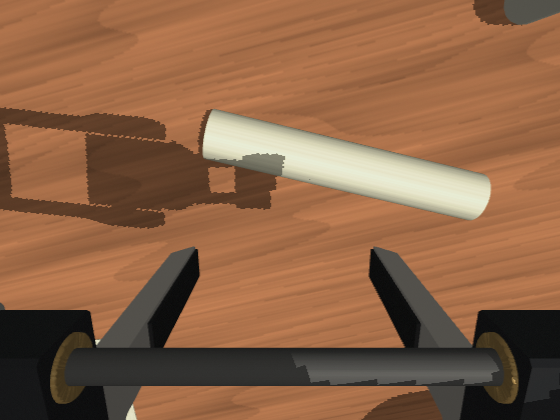

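The scene view shows the rack with spanner at (312,180), the collar at (256,232), the tape at (230,193) and the tin at (373,248). In the top view the rack is at (198,222) and the collar at (300,223). The yellow look-alike is at (135,227).

```bash
cat > h.py <<'E'
from plant import r
import cv2, numpy as np
def pts(d,mask):
    v,u=np.nonzero(mask&(d["range_z"]>0)); z=d["range_z"][v,u]
    c=np.c_[(u-d["cx"])/d["fx"]*z,(v-d["cy"])/d["fy"]*z,z]
    W=np.linalg.inv(d["world_to_cam"]); return c@W[:3,:3].T+W[:3,3],u,v
def ray(d,u,v,zw):
    W=np.linalg.inv(d["world_to_cam"]); o=W[:3,3]; q=W[:3,:3]@np.array([(u-d["cx"])/d["fx"],(v-d["cy"])/d["fy"],1])
    return o+q*(zw-o[2])/q[2]
def proj(d,p):
    c=d["world_to_cam"]@np.r_[p,1]; return c[0]/c[2]*d["fx"]+d["cx"],c[1]/c[2]*d["fy"]+d["cy"]
def rect(p):
    (c,s,a)=cv2.minAreaRect(p[:,:2].astype(np.float32)); 
    if s[0]<s[1]: s=s[::-1]; a+=90
    return np.round(c,1),np.round(s,1),round(a%180,1)
E
python3 - <<'E'
from h import *
for cam in("top","scene"):
    d=r.get_image(cam)
    for q in("pin_spanner","rack","stand","collar_face","tape_measure","finish_tin","gouge"):
        for t in r.trace(q,cam)[:3]:
            p,u,v=pts(d,t["region"])
            if len(p)<5: print(cam,q,len(p));continue
            zt=np.percentile(p[:,2],95); top=p[p[:,2]>zt-8]
            print(cam,q,round(t["conf"],2),np.round(t["xy"]),"zmax",zt.round(1),"n",len(top),"top rect",*rect(top),"mean",top.mean(0).round(1))
    im=d["img"]
    if cam=="top": a=cv2.resize(im[190:260,170:340],None,fx=4.5,fy=4.5,interpolation=cv2.INTER_CUBIC)
    else: a=cv2.resize(im[150:285,200:350],None,fx=4.4,fy=4.4,interpolation=cv2.INTER_CUBIC)
    cv2.imwrite(f"pics/{cam}z.png",a)
E
```

```text
top pin_spanner 0.87 [132. 227.] zmax 57.9 n 205 top rect [532.8 311. ] [67.9 22.5] 68.6 mean [532.2 309.7  54.3]
top pin_spanner 0.52 [196. 221.] zmax 88.3 n 229 top rect [558.6 143.2] [68.9 23. ] 30.3 mean [556.8 142.3  85.3]
top pin_spanner 0.35 [204. 223.] zmax 43.0 n 577 top rect [557.7 142.8] [124.7  53.1] 29.7 mean [553.5 138.2  39.8]
top rack 0.93 [204. 226.] zmax 43.6 n 549 top rect [556.9 142.7] [123.3  53.8] 29.7 mean [549.6 135.8  40.3]
top stand 0.73 [300. 229.] zmax 87.5 n 714 top rect [ 552.7 -126.4] [81.6 80.1] 2.3 mean [ 553.1 -126.6   85.3]
top collar_face 0.56 [299. 218.] zmax 88.9 n 618 top rect [ 552.7 -125.2] [81.6 77.7] 2.3 mean [ 553.  -125.8   85.7]
top tape_measure 0.8 [247. 286.] zmax 39.6 n 474 top rect [391.2  11.1] [61.5 59.4] 170.4 mean [390.7  11.3  35.9]
top finish_tin 0.66 [295. 221.] zmax 88.9 n 636 top rect [ 552.7 -126.4] [81.6 80.1] 2.3 mean [ 552.9 -126.3   85.7]
top finish_tin 0.56 [264. 137.] zmax 112.5 n 409 top rect [785.  -32.7] [61.2 58. ] 2.7 mean [784.  -31.8 109.3]
top gouge 0.8 [428. 231.] zmax 28.4 n 510 top rect [ 530.2 -471.6] [277.
[... 384 characters left out ...]
 stand 0.9 [256. 249.] zmax 86.5 n 903 top rect [ 552.3 -127.2] [84.3 81.3] 119.0 mean [ 553.4 -128.2   84.7]
scene collar_face 0.63 [255. 234.] zmax 87.5 n 792 top rect [ 552.7 -126.8] [83.3 82.1] 143.7 mean [ 553.5 -128.8   85.1]
scene tape_measure 0.85 [228. 193.] zmax 37.8 n 367 top rect [390.5  11.4] [63.6 61.4] 170.2 mean [392.9   8.8  35.1]
scene finish_tin 0.95 [374. 246.] zmax 110.9 n 556 top rect [783.2 -31.5] [62.4 60.2] 70.3 mean [783.8 -33.4 109.4]
scene gouge 0.69 [156. 385.] zmax 27.6 n 1221 top rect [ 530.5 -471.9] [272.5  25.6] 167.2 mean [ 581.6 -483.8   24.9]
scene gouge 0.57 [256. 233.] zmax 87.5 n 782 top rect [ 553.2 -126.7] [82.8 81.6] 112.6 mean [ 553.8 -128.8   85.1]
```

View pics/topz.png

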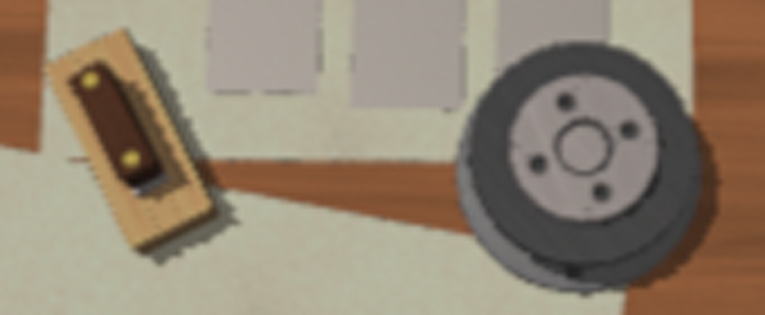

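View pics/scenez.png

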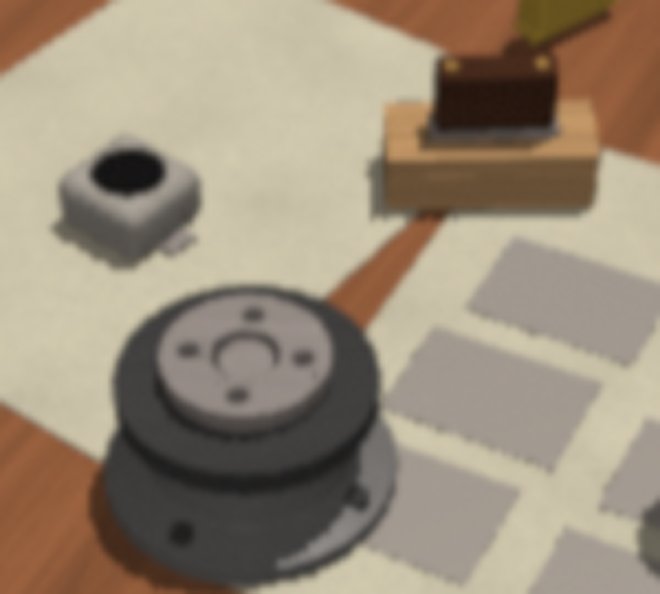

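Run:
```python
from h import *
from itertools import product
for cam,(x0,y0,f),H in(("top",(170,190,4.5),[(566,102),(629,129),(601,191),(538,163)]),("scene",(200,150,4.4),[(254,315),(189,350),(237,396),(303,358)])):
    d=r.get_image(cam); g=cv2.cvtColor(d["img"],cv2.COLOR_BGR2GRAY).astype(float)
    P=[]
    for u,v in H:
        u=(u+.5)/f+x0-.5; v=(v+.5)/f+y0-.5
        iu,iv=round(u),round(v); 
        w=g[iv-3:iv+4,iu-3:iu+4]; w=np.clip(np.percentile(w,75)-w-15,0,None); yy,xx=np.mgrid[iv-3:iv+4,iu-3:iu+4]
        p=ray(d,(w*xx).sum()/w.sum(),(w*yy).sum()/w.sum(),85); P.append(p[:2])
    P=np.array(P);c=P.mean(0);q=P-c
    print(cam,c.round(1),np.hypot(*q.T).round(1),np.degrees(np.arctan2(q[:,1],q[:,0])).round(1)%90)
```

```text
top [ 553.3 -125.4] [28.  27.8 28.  27.8] [22.9 22.8 23.  22.9]
scene [ 552.7 -125.8] [28.  28.  27.9 28. ] [22.9 23.  22.9 22.9]
```

{"name": "send_rows", "arguments": {"motion": [[-2.0, -1.1, 0, -0.03], [-6.1, -3.3, 0, -0.09], [-11.2, -6.1, 0, -0.17], [-16.5, -9.0, 0, -0.25], [-21.8, -12.0, 0, -0.33], [-27.2, -14.9, 0, -0.41], [-32.5, -17.8, 0, -0.49], [-37.8, -20.7, 0, -0.57], [-43.2, -23.7, 0, -0.65], [-47.7, -26.2, 0, -0.72]], "grip": 0, "newtons": 60}}

```text
t: 2.3
ee_pos: [533.2, 164.6, 205.5]
tcp_rot: [-0.238, 0.971, 0.0, 0.0]
wrist_force: [-0.1, 0.2, 0.8]
grip_width: 1.0
```

```bash
cat >> h.py <<'E'
from scipy.spatial.transform import Rotation as R
def to(x,y,z,yawx,pr=True):
    """shift (cm) and turn from measured pose to TCP target, tool x yaw deg"""
    s=r.read_state(); M=R.from_quat(s["tcp_rot"]).as_matrix()
    sh=M.T@(np.array([x,y,z])-s["ee_pos"])/10
    yw=np.degrees(np.arctan2(M[1,0],M[0,0])); t=-np.radians((yawx-yw+180)%360-180)
    print("t",round(s["t"],2),"tcp",s["ee_pos"].round(1),"yaw",round(yw,2),"tilt",(M[:,2]).round(4),"j",s["joint_positions"].round(3),"F",s["wrist_force"].round(1),"T",s["wrist_torque"].round(2),"w",round(s["grip_width"],3)); print("shift",sh.round(2),"turn",round(t,3))
E
python3 - <<'E'
from h import *
to(558,143,150,210)
E
```

```text
t 2.3 tcp [533.2 164.6 205.5] yaw -152.42 tilt [ 4.e-04  2.e-04 -1.e+00] j [ 0.198  0.105  1.351  0.     1.685 -1.855] F [-0.1  0.2  0.8] T [ 0.1   0.03 -0.04] w 1.0
shift [-1.19 -3.06  5.55] turn -0.042
```

{"name": "send_rows", "arguments": {"motion": [[-0.3, -0.8, 0.5, -0.01], [-0.6, -1.6, 1.5, -0.02], [-0.9, -2.4, 3.0, -0.03], [-1.2, -3.06, 4.5, -0.042], [-1.2, -3.06, 6.0, -0.042], [-1.2, -3.06, 7.0, -0.042], [-1.2, -3.06, 7.5, -0.042], [-1.2, -3.06, 7.5, -0.042], [-1.2, -3.06, 7.5, -0.042], [-1.2, -3.06, 7.5, -0.042]]}}

```text
t: 3.55
ee_pos: [556.9, 144.9, 131.2]
tcp_rot: [-0.258, 0.966, -0.0, 0.001]
wrist_force: [0.9, -0.2, -1.3]
grip_width: 0.998
```

Run:
```python
from h import *
d=r.get_image("wrist");cv2.imwrite("pics/w1.png",d["img"])
for q in("pin_spanner","rack"):
  for t in r.trace(q,"wrist")[:2]:
    p,u,v=pts(d,t["region"]); zt=np.percentile(p[:,2],95); top=p[p[:,2]>zt-5]
    print(q,t["conf"],zt,rect(top))
to(558,143,47,210)
```

```text
pin_spanner 0.75 86.2531858094543 (array([558.5, 147.4]), array([69.5, 24. ]), 31.0)
pin_spanner 0.6 55.13385932876349 (array([516.5, 257.7]), array([170.8,  28.7]), 73.7)
rack 0.63 40.370541944705 (array([557.6, 146.6]), array([124.2,  54.1]), 29.5)
t 3.7 tcp [556.7 144.9 130.8] yaw -150.08 tilt [ 7.e-04  2.e-04 -1.e+00] j [ 0.156  0.168  1.429  0.     1.544 -1.937] F [ 0.4  0.5 -0.3] T [ 0.05  0.07 -0.  ] w 0.999
shift [-0.01 -0.23  8.38] turn -0.001
```

View pics/w1.png

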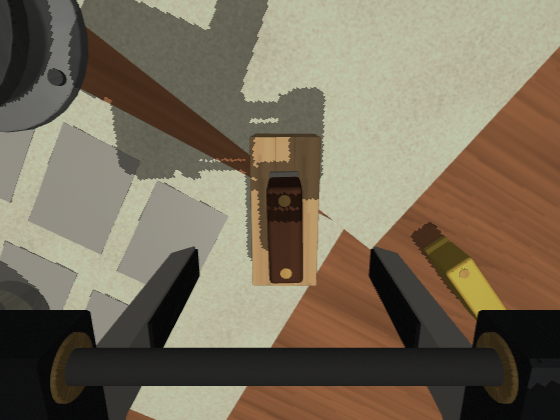

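Fingers are centred on the grip (centre column about 284, spanner about 285). I'll descend straight.

{"name": "send_rows", "arguments": {"motion": [[0, 0, 1, 0], [0, 0, 2.3, 0], [0, 0, 3.7, 0], [0, 0, 5.1, 0], [0, 0, 6.4, 0], [0, 0, 7.4, 0], [0, 0, 8.1, 0], [0, 0, 8.3, 0], [0, 0, 8.3, 0], [0, 0, 8.3, 0]]}}

```text
t: 4.95
ee_pos: [557.0, 145.0, 48.1]
tcp_rot: [-0.258, 0.966, -0.0, 0.001]
wrist_force: [-0.0, 0.1, 0.2]
grip_width: 1.001
```

{"name": "send_rows", "arguments": {"motion": [[0, 0, 0, 0], [0, 0, 0, 0], [0, 0, 0, 0], [0, 0, 0, 0], [0, 0, 0, 0], [0, 0, 0, 0], [0, 0, 0, 0], [0, 0, 0, 0], [0, 0, 0, 0], [0, 0, 0, 0]], "grip": 1, "newtons": 60}}

```text
t: 6.2
ee_pos: [556.5, 145.0, 47.5]
tcp_rot: [-0.258, 0.966, 0.0, 0.0]
wrist_force: [-0.4, 0.1, -0.6]
grip_width: 0.25
```

Run:
```python
from h import *
to(558,143,47,210)
```

```text
t 6.2 tcp [556.5 145.   47.5] yaw -150.08 tilt [-1.e-04  3.e-04 -1.e+00] j [ 0.156  0.225  1.534  0.     1.383 -1.937] F [-0.4  0.1 -0.6] T [ 0.17  0.1  -0.1 ] w 0.25
shift [-0.03 -0.25  0.05] turn -0.001
```

{"name": "send_rows", "arguments": {"motion": [[0, 0, -0.8, 0], [0, 0, -2, 0], [0, 0, -3.5, 0], [0, 0, -5, 0], [0, 0, -6.5, 0], [0, 0, -8, 0], [0, 0, -9.2, 0], [0, 0, -10, 0], [0, 0, -10, 0], [0, 0, -10, 0]]}}

```text
t: 7.45
ee_pos: [556.2, 144.8, 146.8]
tcp_rot: [-0.258, 0.966, 0.0, -0.001]
wrist_force: [-0.3, -0.2, -2.3]
grip_width: 0.254
```

Run:
```python
from h import *
d=r.get_image("wrist");cv2.imwrite("pics/w2.png",d["img"])
d=r.get_image("scene");cv2.imwrite("pics/s2.png",cv2.resize(d["img"][80:300,180:400],None,fx=2.6,fy=2.6))
for cam in("top","scene"):
  d=r.get_image(cam)
  for t in r.trace("pin_spanner",cam)[:3]:
    p,u,v=pts(d,t["region"]); zt=np.percentile(p[:,2],95); print(cam,t["conf"],t["xy"],zt,rect(p[p[:,2]>zt-8]))
to(552.8,-126,147,202.9)
```

```text
top 0.67 [141.6, 230.5] 57.87356845520094 (array([505.4, 257.3]), array([109.2,  22.8]), 59.4)
top 0.39 [194.7, 220.7] 186.41235858662534 (array([537. , 122.6]), array([13.9,  9.9]), 11.8)
scene 0.61 [315.3, 140.7] 185.4035273190313 (array([560. , 142.6]), array([66.2, 23.2]), 30.1)
scene 0.56 [331.3, 148.9] 55.128502121108035 (array([560.5, 246.4]), array([197.8,  27.5]), 102.4)
scene 0.55 [311.8, 186.0] 41.24646227205841 (array([555.4, 145.1]), array([123. ,  62.5]), 29.2)
t 7.75 tcp [556.4 144.9 147.1] yaw -150.08 tilt [-7.e-04 -1.e-04 -1.e+00] j [ 0.156  0.161  1.404  0.     1.577 -1.937] F [ 0.5  0.1 -2.4] T [ 0.02  0.08 -0.08] w 0.249
shift [ 1.382e+01 -2.330e+01  1.000e-02] turn 0.123
```

View pics/w2.png

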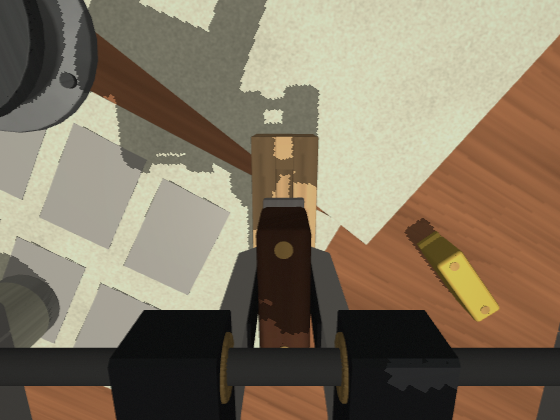

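View pics/s2.png

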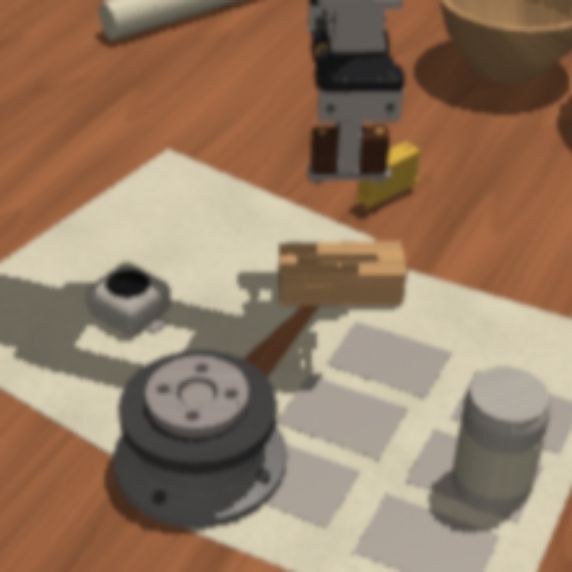

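{"name": "send_rows", "arguments": {"motion": [[0.6, -0.9, 0, 0.005], [2.0, -3.3, 0, 0.02], [4.2, -6.9, 0, 0.04], [6.6, -10.9, 0, 0.06], [9.0, -14.8, 0, 0.08], [11.1, -18.3, 0, 0.1], [12.8, -21.1, 0, 0.11], [13.7, -22.6, 0, 0.12], [13.97, -23.0, 0, 0.123], [13.97, -23.0, 0, 0.123]]}}

```text
t: 9.0
ee_pos: [550.2, -123.5, 147.4]
tcp_rot: [-0.198, 0.98, 0.0, 0.0]
wrist_force: [0.5, -1.0, -2.9]
grip_width: 0.252
```

{"name": "send_rows", "arguments": {"motion": [[0, 0, 0.3, 0], [0, 0, 1, 0], [0, 0, 1.8, 0], [0, 0, 2.5, 0], [0, 0, 2.8, 0], [0, 0, 3, 0], [0, 0, 3, 0], [0, 0, 3, 0], [0, 0, 3, 0], [0, 0, 3, 0]]}}

```text
t: 10.25
ee_pos: [550.3, -124.2, 117.6]
tcp_rot: [-0.198, 0.98, -0.0, 0.0]
wrist_force: [-0.2, -0.8, -3.5]
grip_width: 0.256
```

Run:
```python
from h import *
d=r.get_image("wrist");cv2.imwrite("pics/w3.png",d["img"])
for cam in("top","scene"):
  d=r.get_image(cam)
  for q in ("pin_spanner","collar_face"):
   for t in r.trace(q,cam)[:2]:
    p,u,v=pts(d,t["region"]); zt=np.percentile(p[:,2],95); print(cam,q,t["conf"],t["xy"],zt,rect(p[p[:,2]>zt-6]))
cv2.imwrite("pics/s3.png",cv2.resize(d["img"][150:290,190:340],None,fx=4,fy=4,interpolation=cv2.INTER_CUBIC))
to(550,-124.2,100,202.9)
```

```text
top pin_spanner 0.67 [304.7, 229.2] 158.1861852988244 (array([ 526.9, -135.3]), array([25.8, 13.7]), 116.1)
top pin_spanner 0.61 [133.4, 225.4] 57.037826868318554 (array([533.2, 310. ]), array([69.9, 23.7]), 68.1)
top collar_face 0.62 [297.1, 235.9] 89.84619559668594 (array([ 531.5, -122.1]), array([79.5, 52. ]), 80.2)
scene pin_spanner 0.91 [328.4, 144.5] 55.490153923794026 (array([532.6, 312.2]), array([69.1, 25.9]), 67.8)
scene pin_spanner 0.86 [259.3, 216.3] 156.00961990111009 (array([ 573.2, -151.9]), array([78.5, 70. ]), 128.6)
scene collar_face 0.76 [248.9, 235.0] 87.35737121026727 (array([ 557.3, -136.3]), array([81.4, 61. ]), 26.1)
scene collar_face 0.48 [220.9, 194.5] 129.76109212938985 (array([ 548.7, -206.2]), array([26.4,  2.7]), 111.1)
t 10.6 tcp [ 550.2 -124.1  117.5] yaw -157.13 tilt [ 0.e+00  1.e-04 -1.e+00] j [-0.322  0.151  1.475  0.     1.515 -2.293] F [-0.1 -0.2 -2.7] T [ 0.04  0.02 -0.02] w 0.249
shift [ 0.02 -0.    1.75] turn -0.0
```

View pics/w3.png

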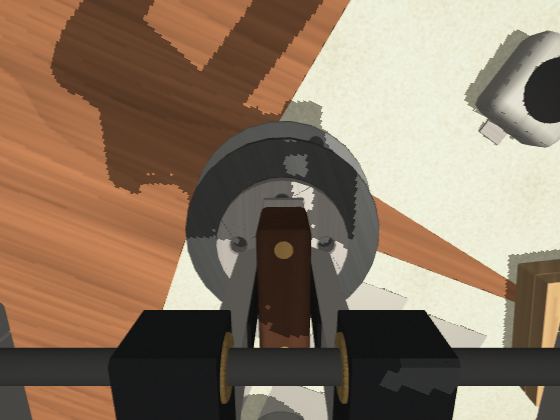

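View pics/s3.png

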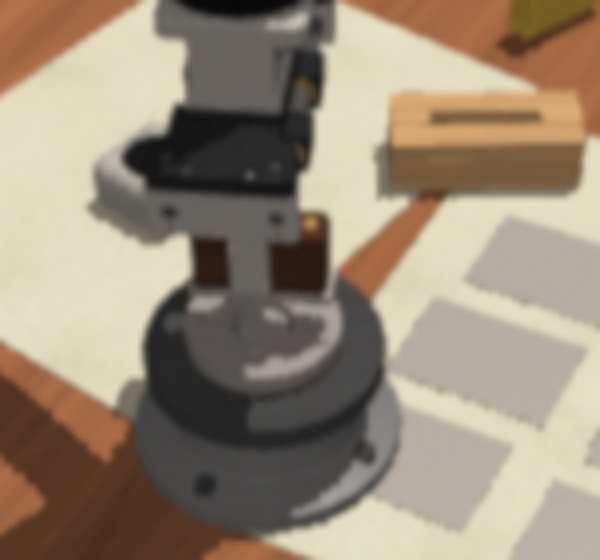

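Run:
```python
from h import *
d=r.get_image("wrist"); im=d["img"]
g=cv2.cvtColor(im,cv2.COLOR_BGR2GRAY)
cv2.imwrite("pics/w3z.png",cv2.resize(im[160:300,190:380],None,fx=4,fy=4,interpolation=cv2.INTER_CUBIC))
s=r.read_state();M=R.from_quat(s["tcp_rot"]).as_matrix()
for a in((238,243),(327,243),(282.5,243)):
    p=ray(d,*a,85.5); print(p, (M.T@(p-s["ee_pos"])).round(1))
# bar far top corner z: bar top = tcp-7+6
zb=s["ee_pos"][2]-1
for a in((264,199),(303,199)):
    p=ray(d,*a,zb); print("bar",p,(M.T@(p-s["ee_pos"])).round(1))
zt=s["ee_pos"][2]+39
for a in((262,207),(306,207),(284,250)):
    p=ray(d,*a,zt); print("grip",p,(M.T@(p-s["ee_pos"])).round(1))
```

```text
[ 562.42802468 -149.60476743   85.5       ] [ -1.4 -28.2  32. ]
[540.43662578 -97.4139781   85.5       ] [-1.4 28.4 32. ]
[ 551.43287866 -123.51068619   85.5       ] [-1.4  0.1 32. ]
bar [ 521.43588409 -146.51875566  116.47464468] [35.2 -9.5  1. ]
bar [ 513.50809971 -127.70694389  116.47464468] [35.2 11.   1. ]
grip [ 514.78627526 -147.77829255  156.47464468] [ 41.8  -8.  -39. ]
grip [ 507.79043122 -131.17745902  156.47464468] [ 41.8  10.  -39. ]
grip [ 528.71462991 -132.12891046  156.47464468] [ 22.9   1.  -39. ]
```

View pics/w3z.png

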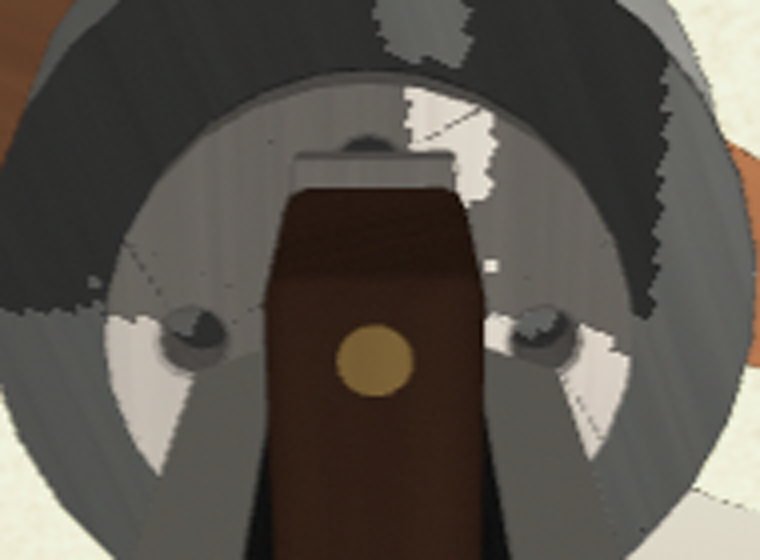

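{"name": "send_rows", "arguments": {"motion": [[0.05, -0.05, 0.4, 0], [0.05, -0.05, 0.8, 0], [0.05, -0.05, 1.1, 0], [0.05, -0.05, 1.3, 0], [0.05, -0.05, 1.45, 0], [0.05, -0.05, 1.55, 0], [0.05, -0.05, 1.65, 0], [0.05, -0.05, 1.75, 0], [0.05, -0.05, 1.85, 0], [0.05, -0.05, 1.85, 0]]}}

```text
t: 11.9
ee_pos: [549.9, -124.8, 98.9]
tcp_rot: [-0.198, 0.98, 0.0, -0.0]
wrist_force: [-0.3, 0.7, -3.3]
grip_width: 0.253
```

Run:
```python
from h import *
to(550,-124.2,93,202.9)
```

```text
t 11.9 tcp [ 549.9 -124.8   98.9] yaw -157.13 tilt [-1.e-04  1.e-04 -1.e+00] j [-0.324  0.162  1.5    0.     1.479 -2.294] F [-0.3  0.7 -3.3] T [ 0.03  0.02 -0.01] w 0.253
shift [-0.03  0.05  0.59] turn -0.0
```

Prongs have dropped in without force. Seating the rest.

{"name": "send_rows", "arguments": {"motion": [[0, 0, 0.1, 0], [0, 0, 0.2, 0], [0, 0, 0.3, 0], [0, 0, 0.4, 0], [0, 0, 0.45, 0], [0, 0, 0.5, 0], [0, 0, 0.53, 0], [0, 0, 0.55, 0], [0, 0, 0.55, 0], [0, 0, 0.55, 0]]}}

```text
t: 13.15
ee_pos: [549.9, -124.8, 93.5]
tcp_rot: [-0.198, 0.98, 0.0, 0.0]
wrist_force: [0.6, -0.0, -3.6]
grip_width: 0.253
```

Run:
```python
from h import *
to(550,-124.2,93,202.9)
d=r.get_image("scene");cv2.imwrite("pics/s4.png",cv2.resize(d["img"][150:290,190:340],None,fx=4,fy=4,interpolation=cv2.INTER_CUBIC))
```

```text
t 13.15 tcp [ 549.9 -124.8   93.5] yaw -157.13 tilt [ 1.e-04  1.e-04 -1.e+00] j [-0.324  0.166  1.507  0.     1.468 -2.294] F [ 0.6 -0.  -3.6] T [ 0.03 -0.01 -0.03] w 0.253
shift [-0.03  0.05  0.05] turn -0.0
```

View pics/s4.png

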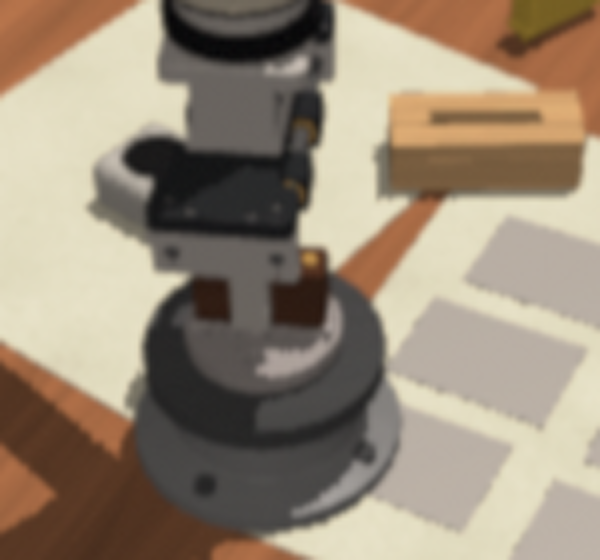

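{"name": "send_rows", "arguments": {"motion": [[0, 0, 0.1, 0], [0, 0.01, 0.1, 0.04], [0, 0.02, 0.1, 0.08], [0, 0.03, 0.1, 0.13], [0, 0.04, 0.1, 0.18], [-0.01, 0.05, 0.1, 0.23], [-0.01, 0.07, 0.1, 0.29], [-0.01, 0.08, 0.1, 0.35], [-0.02, 0.09, 0.1, 0.4], [-0.02, 0.09, 0.1, 0.4]]}}

```text
t: 14.45
ee_pos: [550.3, -124.3, 93.4]
tcp_rot: [0.0, 1.0, -0.001, 0.001]
wrist_force: [-1.0, -0.8, 2.5]
grip_width: 0.253
```

Run:
```python
from h import *
to(550,-124.2,93,202.9)
d=r.get_image("wrist");cv2.imwrite("pics/w5.png",cv2.resize(d["img"][120:320,150:410],None,fx=3,fy=3,interpolation=cv2.INTER_CUBIC))
```

```text
t 14.45 tcp [ 550.3 -124.3   93.4] yaw 179.99 tilt [ 0.0017 -0.0011 -1.    ] j [-3.220e-01  1.650e-01  1.508e+00 -1.000e-03  1.466e+00 -1.893e+00] F [-1.  -0.8  2.5] T [-0.11  0.16  0.09] w 0.253
shift [0.03 0.01 0.04] turn -0.4
```

View pics/w5.png

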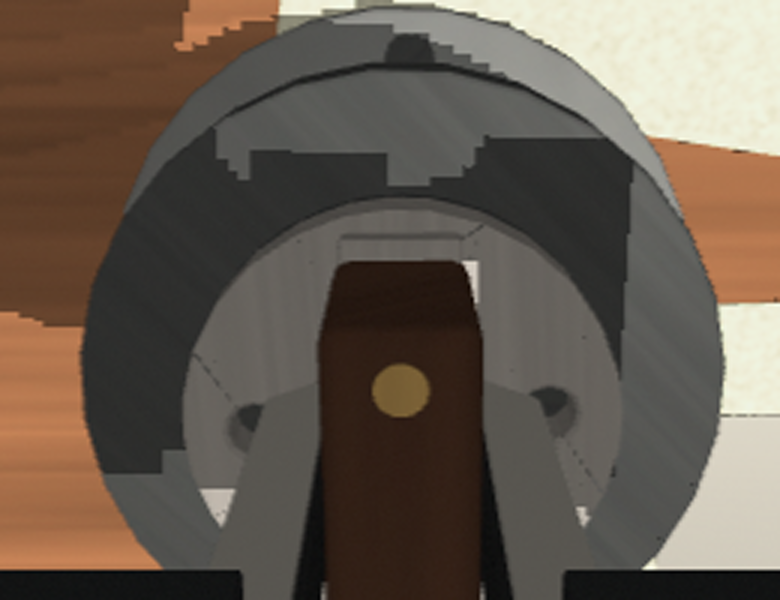

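{"name": "send_rows", "arguments": {"motion": [[0, 0.01, 0, 0.05], [0, 0.02, 0, 0.1], [0, 0.03, 0, 0.15], [0, 0.05, 0, 0.2], [-0.01, 0.06, 0, 0.25], [-0.01, 0.07, 0, 0.3], [-0.01, 0.08, 0, 0.35], [-0.02, 0.09, 0, 0.4], [-0.02, 0.1, 0, 0.45], [-0.03, 0.11, 0, 0.48]]}}

```text
t: 15.75
ee_pos: [550.6, -123.2, 93.4]
tcp_rot: [0.238, 0.971, -0.0, 0.001]
wrist_force: [-0.3, -1.4, 2.8]
grip_width: 0.25
```

Run:
```python
from h import *
to(550,-124.2,93,202.9)
```

```text
t 15.75 tcp [ 550.6 -123.2   93.4] yaw 152.44 tilt [ 1.6e-03 -9.0e-04 -1.0e+00] j [-0.32   0.165  1.508 -0.     1.466 -1.41 ] F [-0.3 -1.4  2.8] T [-0.21  0.19  0.29] w 0.25
shift [ 0.01 -0.12  0.04] turn -0.881
```

{"name": "send_rows", "arguments": {"motion": [[0, 0.01, 0, 0.03], [0, 0.01, 0, 0.06], [0, 0.02, 0, 0.09], [0, 0.03, 0, 0.12], [0, 0.03, 0, 0.15], [0, 0.04, 0, 0.17], [0, 0.05, 0, 0.2], [-0.01, 0.05, 0, 0.22], [-0.01, 0.06, 0, 0.24], [-0.01, 0.06, 0, 0.26]]}}

```text
t: 17.0
ee_pos: [551.0, -122.7, 93.4]
tcp_rot: [0.363, 0.932, -0.0, 0.001]
wrist_force: [0.3, -1.7, 5.7]
grip_width: 0.253
```

Run:
```python
from h import *
to(550,-124.2,93,202.9)
```

```text
t 17.0 tcp [ 551.  -122.7   93.4] yaw 137.47 tilt [ 1.7e-03 -8.0e-04 -1.0e+00] j [-0.319  0.166  1.508 -0.     1.466 -1.148] F [ 0.3 -1.7  5.7] T [-0.3   0.19  0.28] w 0.253
shift [-0.03 -0.18  0.04] turn -1.142
```

{"name": "send_rows", "arguments": {"motion": [[0, 0.01, 0, 0.02], [0, 0.01, 0, 0.04], [0, 0.02, 0, 0.06], [0, 0.02, 0, 0.08], [0, 0.03, 0, 0.1], [0, 0.03, 0, 0.12], [0, 0.03, 0, 0.14], [0, 0.04, 0, 0.16], [0, 0.04, 0, 0.18], [0, 0.04, 0, 0.18]]}}

```text
t: 18.25
ee_pos: [550.9, -122.0, 93.4]
tcp_rot: [0.443, 0.897, -0.0, 0.0]
wrist_force: [-1.7, -1.2, 6.1]
grip_width: 0.262
```

Run:
```python
from h import *
to(550,-124.2,93,202.9)
```

```text
t 18.25 tcp [ 550.9 -122.    93.4] yaw 127.41 tilt [ 5.e-04 -9.e-04 -1.e+00] j [-3.180e-01  1.660e-01  1.507e+00 -1.000e-03  1.467e+00 -9.710e-01] F [-1.7 -1.2  6.1] T [-0.3   0.47  1.36] w 0.262
shift [-0.12 -0.2   0.04] turn -1.318
```

Torque rose from 0.28 to 1.36 N m, so the stop is reached. Easing back within the hole play before lifting.

{"name": "send_rows", "arguments": {"motion": [[0, 0, 0, -0.01], [0, 0, 0, -0.02], [0, 0, 0, -0.03], [0, -0.01, 0, -0.04], [0, -0.01, 0, -0.05], [0, -0.01, 0, -0.06], [0, -0.01, 0, -0.06], [0, -0.01, 0, -0.06], [0, -0.01, 0, -0.06], [0, -0.01, 0, -0.06]]}}

```text
t: 19.5
ee_pos: [550.8, -122.1, 93.4]
tcp_rot: [0.417, 0.909, 0.0, 0.0]
wrist_force: [-1.3, -0.2, 6.8]
grip_width: 0.253
```

Run:
```python
from h import *
to(550,-124.2,93,202.9)
d=r.get_image("wrist");cv2.imwrite("pics/w6.png",cv2.resize(d["img"][120:320,150:410],None,fx=3,fy=3,interpolation=cv2.INTER_CUBIC))
```

```text
t 19.5 tcp [ 550.8 -122.1   93.4] yaw 130.66 tilt [ 8.e-04 -2.e-04 -1.e+00] j [-0.319  0.166  1.507  0.     1.467 -1.028] F [-1.3 -0.2  6.8] T [-0.12  0.32  0.34] w 0.253
shift [-0.1  -0.2   0.04] turn -1.261
```

View pics/w6.png

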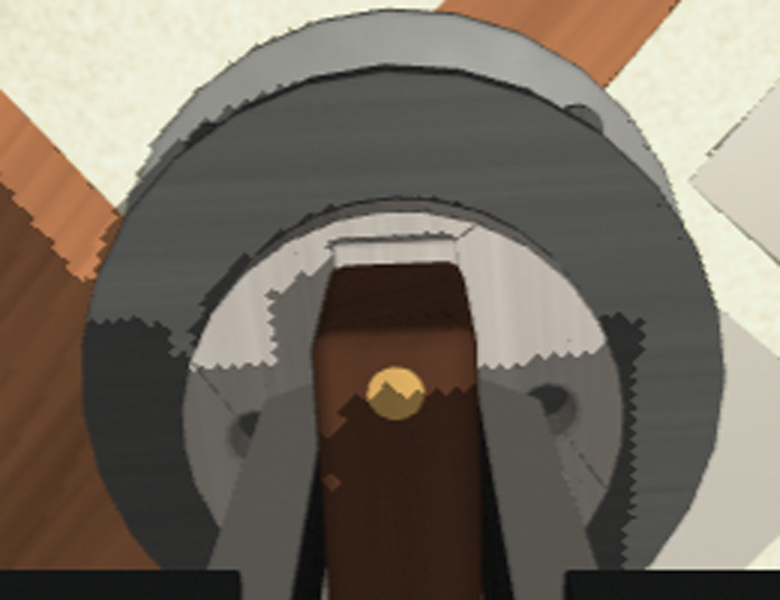

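{"name": "send_rows", "arguments": {"motion": [[0, 0, 0, -0.015], [0, 0, 0, -0.03], [0, 0, 0, -0.03], [0, 0, -0.1, -0.03], [0, 0, -0.3, -0.03], [0, 0, -0.6, -0.03], [0, 0, -1.0, -0.03], [0, 0, -1.6, -0.03], [0, 0, -2.6, -0.03], [0, 0, -4.0, -0.03]]}}

```text
t: 20.8
ee_pos: [550.4, -122.0, 133.2]
tcp_rot: [0.404, 0.915, 0.0, -0.0]
wrist_force: [0.4, 1.1, -2.8]
grip_width: 0.255
```

Run:
```python
from h import *
to(556.2,144.8,147,210)
d=r.get_image("wrist");cv2.imwrite("pics/w7.png",cv2.resize(d["img"][120:320,150:410],None,fx=3,fy=3,interpolation=cv2.INTER_CUBIC))
```

```text
t 20.8 tcp [ 550.4 -122.   133.2] yaw 132.4 tilt [-4.e-04  3.e-04 -1.e+00] j [-0.319  0.143  1.453  0.     1.546 -1.059] F [ 0.4  1.1 -2.8] T [-0.08 -0.02  0.06] w 0.255
shift [19.31 18.41 -1.37] turn -1.354
```

View pics/w7.png

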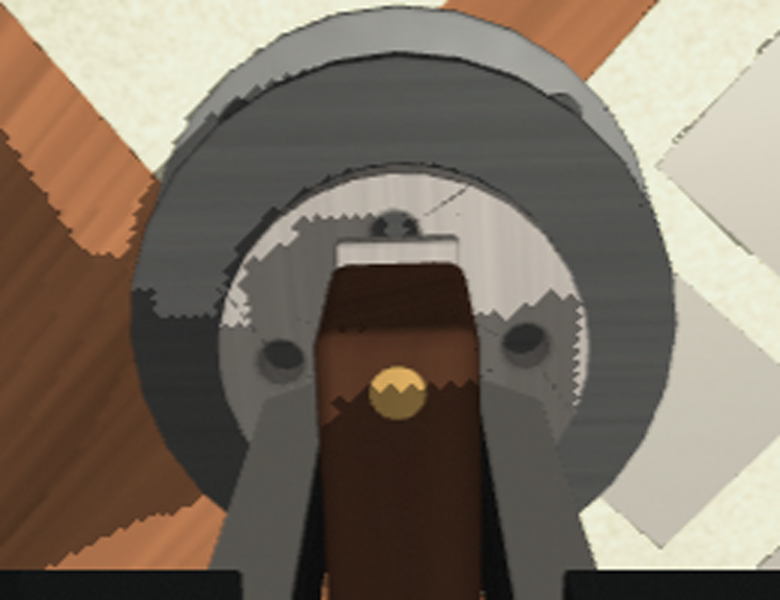

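Holes measure about 45.6° mod 90, so the collar turned about 1.17 rad. That gives a start of about 0.43, inside the stated range. Returning to the rack.

{"name": "send_rows", "arguments": {"motion": [[0.3, 0.3, -1.0, -0.03], [1.2, 1.2, -1.8, -0.1], [3.0, 2.9, -2.0, -0.22], [5.4, 5.2, -2.0, -0.38], [8.1, 7.7, -2.0, -0.56], [10.8, 10.3, -2.0, -0.74], [13.5, 12.9, -2.0, -0.92], [16.0, 15.2, -2.0, -1.1], [18.0, 17.1, -2.0, -1.25], [19.1, 18.2, -2.0, -1.34]]}}

```text
t: 22.1
ee_pos: [555.8, 143.6, 152.8]
tcp_rot: [-0.255, 0.967, 0.0, -0.0]
wrist_force: [0.9, -0.1, -2.4]
grip_width: 0.254
```

Run:
```python
from h import *
to(556.5,145,100,210)
```

```text
t 22.1 tcp [555.8 143.6 152.8] yaw -150.48 tilt [-1.e-04  5.e-04 -1.e+00] j [ 1.540e-01  1.560e-01  1.398e+00  1.000e-03  1.587e+00 -1.932e+00] F [ 0.9 -0.1 -2.4] T [-0.01  0.03  0.04] w 0.254
shift [-0.13  0.09  5.28] turn -0.008
```

{"name": "send_rows", "arguments": {"motion": [[-0.1, 0.05, 1.0, -0.01], [-0.13, 0.09, 2.3, -0.01], [-0.13, 0.09, 3.8, -0.01], [-0.13, 0.09, 5.2, -0.01], [-0.13, 0.09, 6.4, -0.01], [-0.13, 0.09, 7.2, -0.01], [-0.13, 0.09, 7.7, -0.01], [-0.13, 0.09, 7.8, -0.01], [-0.13, 0.09, 7.8, -0.01], [-0.13, 0.09, 7.8, -0.01]]}}

```text
t: 23.35
ee_pos: [557.3, 143.2, 75.1]
tcp_rot: [-0.257, 0.966, -0.0, 0.001]
wrist_force: [0.6, -0.5, -3.1]
grip_width: 0.254
```

Run:
```python
from h import *
to(556.5,145,48,210)
d=r.get_image("wrist");cv2.imwrite("pics/w8.png",cv2.resize(d["img"][100:300,150:410],None,fx=3,fy=3,interpolation=cv2.INTER_CUBIC))
d=r.get_image("scene");cv2.imwrite("pics/s8.png",cv2.resize(d["img"][120:280,200:370],None,fx=3.5,fy=3.5,interpolation=cv2.INTER_CUBIC))
```

```text
t 23.35 tcp [557.3 143.2  75.1] yaw -150.25 tilt [ 1.1e-03  3.0e-04 -1.0e+00] j [ 0.153  0.203  1.502  0.     1.435 -1.937] F [ 0.6 -0.5 -3.1] T [-0.    0.01  0.02] w 0.254
shift [-0.02  0.2   2.71] turn -0.004
```

View pics/w8.png

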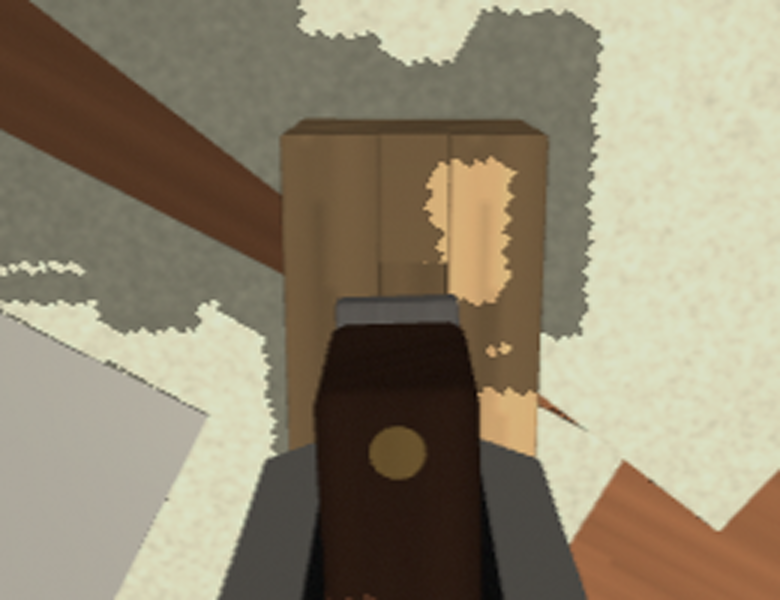

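View pics/s8.png

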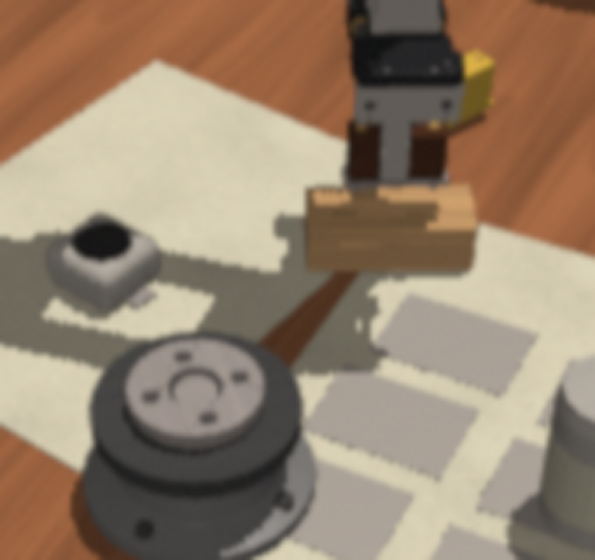

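Run:
```python
from h import *
d=r.get_image("wrist"); s=r.read_state();M=R.from_quat(s["tcp_rot"]).as_matrix()
for n,u,v,z in(("slotL",380,262,40),("slotR",448,262,40),("rackL",281,134,40),("rackR",546,134,40),("barL",336,297,s["ee_pos"][2]-1.5),("barR",459,297,s["ee_pos"][2]-1.5)):
    p=ray(d,u/3+150,v/3+100,z); print(n,(M.T@(p-s["ee_pos"])).round(1))
print(s["ee_pos"])
```

```text
slotL [33.9 -3.6 34.8]
slotR [33.9 10.4 34.8]
rackL [ 59.9 -23.1  34.8]
rackR [59.9 29.6 34.8]
barL [ 34.9 -10.6   1.5]
barR [34.9 10.9  1.5]
[557.11934943 143.16801468  74.86317867]
```

{"name": "send_rows", "arguments": {"motion": [[0.05, 0.15, 0, -0.002], [0.1, 0.29, 0, -0.004], [0.1, 0.29, 0.3, -0.004], [0.1, 0.29, 0.6, -0.004], [0.1, 0.29, 0.9, -0.004], [0.1, 0.29, 1.2, -0.004], [0.1, 0.29, 1.4, -0.004], [0.1, 0.29, 1.4, -0.004], [0.1, 0.29, 1.4, -0.004], [0.1, 0.29, 1.4, -0.004]]}}

```text
t: 24.75
ee_pos: [554.7, 145.2, 60.7]
tcp_rot: [-0.259, 0.966, 0.0, 0.0]
wrist_force: [-1.1, 0.3, -2.7]
grip_width: 0.253
```

Run:
```python
from h import *
to(556.5,145,48,210)
d=r.get_image("wrist");cv2.imwrite("pics/w9.png",cv2.resize(d["img"][100:300,150:410],None,fx=3,fy=3,interpolation=cv2.INTER_CUBIC))
```

```text
t 24.75 tcp [554.7 145.2  60.7] yaw -150.02 tilt [ 4.e-04  2.e-04 -1.e+00] j [ 0.157  0.21   1.524  0.     1.408 -1.937] F [-1.1  0.3 -2.7] T [ 0.03  0.03 -0.  ] w 0.253
shift [-0.14 -0.1   1.27] turn -0.0
```

View pics/w9.png

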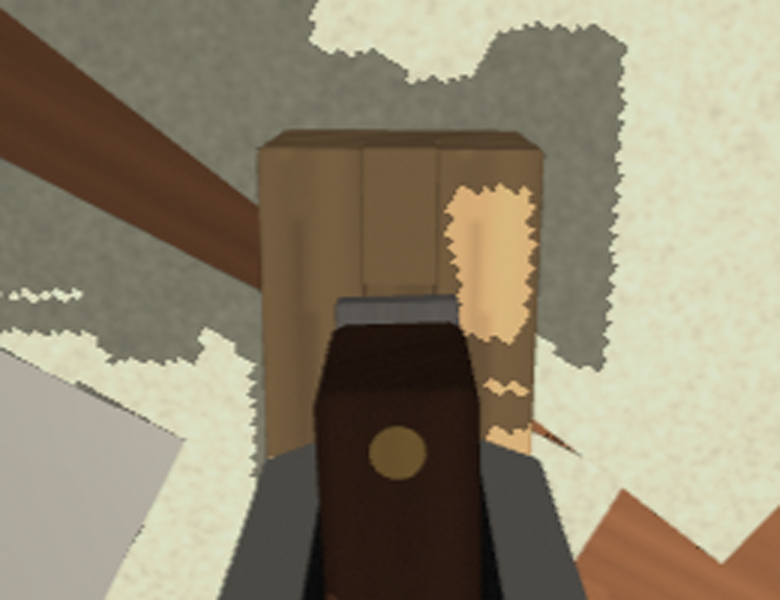

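Slot (363–437) is centred under the bar (336–459). Lowering.

{"name": "send_rows", "arguments": {"motion": [[0, 0.02, 0.2, 0], [0, 0.02, 0.4, 0], [0, 0.02, 0.6, 0], [0, 0.02, 0.8, 0], [0, 0.02, 0.95, 0], [0, 0.02, 1.1, 0], [0, 0.02, 1.2, 0], [0, 0.02, 1.25, 0], [0, 0.02, 1.3, 0], [0, 0.02, 1.3, 0]]}}

```text
t: 26.05
ee_pos: [554.6, 145.3, 47.6]
tcp_rot: [-0.259, 0.966, 0.0, 0.0]
wrist_force: [0.3, -0.9, -2.9]
grip_width: 0.255
```

Run:
```python
from h import *
to(556.5,145,47.3,210)
d=r.get_image("scene");cv2.imwrite("pics/s10.png",cv2.resize(d["img"][120:280,200:370],None,fx=3.5,fy=3.5,interpolation=cv2.INTER_CUBIC))
```

```text
t 26.05 tcp [554.6 145.3  47.6] yaw -150.02 tilt [ 2.e-04  1.e-04 -1.e+00] j [ 0.157  0.221  1.538  0.     1.382 -1.937] F [ 0.3 -0.9 -2.9] T [ 0.01 -0.02  0.02] w 0.255
shift [-0.15 -0.13  0.03] turn -0.0
```

View pics/s10.png

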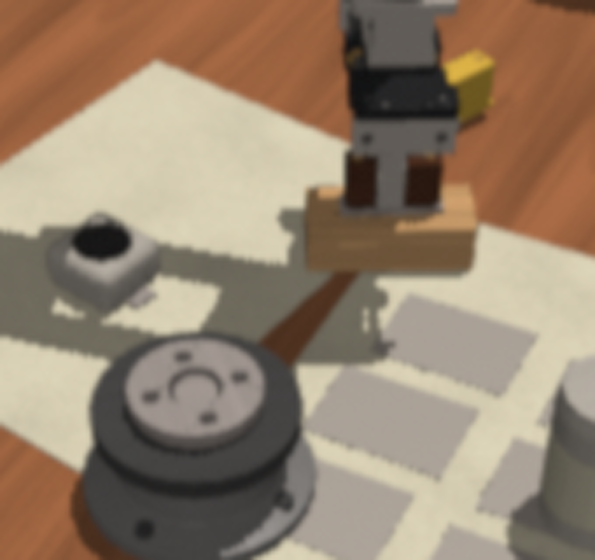

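{"name": "send_rows", "arguments": {"motion": [[0, 0, 0.03, 0], [0, 0, 0.05, 0], [0, 0, 0.07, 0], [0, 0, 0.07, 0], [0, 0, 0.07, 0], [0, 0, 0.07, 0], [0, 0, 0.07, 0], [0, 0, 0.07, 0], [0, 0, 0.07, 0], [0, 0, 0.07, 0]]}}

```text
t: 27.35
ee_pos: [554.7, 145.4, 47.5]
tcp_rot: [-0.259, 0.966, -0.0, 0.0]
wrist_force: [-2.1, 0.6, 4.8]
grip_width: 0.255
```

{"name": "send_rows", "arguments": {"motion": [[0, 0, 0, 0], [0, 0, 0, 0], [0, 0, 0, 0], [0, 0, 0, 0], [0, 0, 0, 0], [0, 0, 0, 0], [0, 0, 0, 0], [0, 0, 0, 0], [0, 0, 0, 0], [0, 0, 0, 0]], "grip": 0}}

```text
t: 28.6
ee_pos: [554.5, 145.3, 46.8]
tcp_rot: [-0.259, 0.966, 0.0, 0.0]
wrist_force: [0.8, 0.5, -0.7]
grip_width: 1.002
```

{"name": "send_rows", "arguments": {"motion": [[0, 0, -0.5, 0], [0, 0, -1.5, 0], [0, 0, -3, 0], [0, 0, -5, 0], [0, 0, -7, 0], [0, 0, -9, 0], [0, 0, -11, 0], [0, 0, -13, 0], [0, 0, -14, 0], [0, 0, -14, 0]]}}

```text
t: 29.85
ee_pos: [555.0, 145.4, 188.2]
tcp_rot: [-0.259, 0.966, -0.0, 0.001]
wrist_force: [-0.5, 0.2, 0.2]
grip_width: 1.002
```

Run:
```python
from h import *
to(400,300,200,210)
for cam in("scene","wrist"):
  d=r.get_image(cam)
  for q in("pin_spanner","rack","collar_face","tape_measure","finish_tin","gouge"):
   for t in r.trace(q,cam)[:2]:
    p,u,v=pts(d,t["region"]); zt=np.percentile(p[:,2],95); print(cam,q,round(t["conf"],2),zt.round(1),rect(p[p[:,2]>zt-8]))
  cv2.imwrite(f"pics/{cam}11.png",d["img"] if cam=="wrist" else cv2.resize(d["img"][120:280,200:370],None,fx=3.5,fy=3.5,interpolation=cv2.INTER_CUBIC))
```

```text
t 29.85 tcp [555.  145.4 188.2] yaw -150.02 tilt [ 2.5e-03  5.0e-04 -1.0e+00] j [ 0.157  0.142  1.344  0.     1.653 -1.937] F [-0.5  0.2  0.2] T [ 0.01  0.01 -0.02] w 1.002
shift [ 5.7  21.14 -1.21] turn -0.0
scene pin_spanner 0.94 55.5 (array([533. , 312.1]), array([70.1, 28.2]), 67.2)
scene pin_spanner 0.64 86.5 (array([557.1, 142.3]), array([68. , 25.6]), 28.3)
scene rack 0.55 41.2 (array([557., 143.]), array([124.6,  59.2]), 30.8)
scene collar_face 0.84 87.7 (array([ 551.9, -126.3]), array([85.9, 81.1]), 119.0)
scene collar_face 0.51 110.8 (array([782.9, -30.9]), array([62.4, 59.7]), 121.8)
scene tape_measure 0.9 38.0 (array([389.6,  10.7]), array([61.4, 61.4]), 170.1)
scene finish_tin 0.59 41.1 (array([558.2, 142.3]), array([122.6,  57.5]), 31.5)
scene gouge 0.78 27.7 (array([ 528.2, -471.5]), array([274.1,  25.5]), 167.2)
wrist pin_spanner 0.84 55.3 (array([533.8, 314.9]), array([70.4, 24.2]), 67.9)
wrist pin_spanner 0.73 86.3 (array([557.4, 147.7]), array([69.6, 24. ]), 31.8)
wrist rack 0.71 40.6 (array([557.5, 146.5]), array([123.9,  54. ]), 29.6)
wrist collar_face 0.57 86.2 (array([545.4, -89.1]), array([62. , 16.1]), 15.0)
wrist tape_measure 0.59 30.2 (array([423.1,  36.1]), array([16.1,  4.3]), 121.0)
wrist finish_tin 0.81 79.3 (array([751.8, -24. ]), array([32.4,  5.1]), 84.2)
```

View pics/scene11.png

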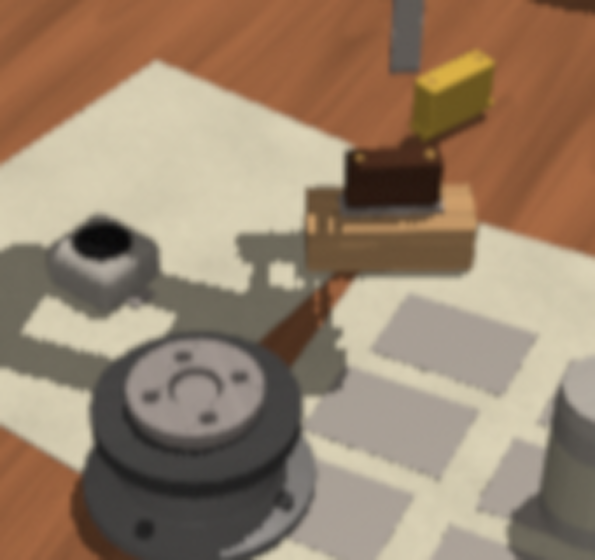

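View pics/wrist11.png

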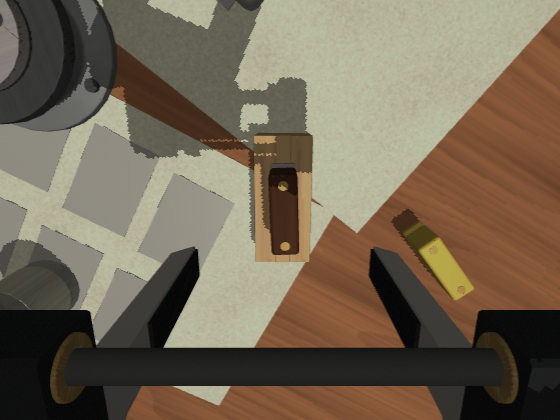

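Run:
```python
from h import *
d=r.get_image("scene"); g=cv2.cvtColor(d["img"],cv2.COLOR_BGR2GRAY).astype(float);P=[]
for u,v in((183,357),(150,397),(208,418),(240,377)):
    iu,iv=round(u/3.5+200),round(v/3.5+120)
    w=g[iv-3:iv+4,iu-3:iu+4]; w=np.clip(np.percentile(w,75)-w-15,0,None); yy,xx=np.mgrid[iv-3:iv+4,iu-3:iu+4]
    P.append(ray(d,(w*xx).sum()/w.sum(),(w*yy).sum()/w.sum(),85)[:2])
P=np.array(P);c=P.mean(0);q=P-c
print(c,np.hypot(*q.T).round(1),np.degrees(np.arctan2(q[:,1],q[:,0])).round(1)%90)
r.job_done()
```

```text
[ 553.13525217 -126.14731143] [26.3 27.9 27.4 28. ] [46.4 45.  46.2 47.2]
the job is handed in; nothing more can be done
```

The collar is screwed clockwise to its stop and the spanner is back in its rack. I handed the job in at about 30 s.

**What I did:**
1. I took the dark spanner from the rack and lowered both prongs into two opposite holes until the bar rested on the collar's face.
2. I turned it clockwise until it would go no further. The torque rose from about 0.28 to 1.36 N m.
3. I eased back within the play of the holes, lifted the spanner out, and put it back prongs down in the slot.

**Last checks:**
- **Collar:** The holes moved from 22.9° to about 46° (repeating every 90°). With the tool's turn, that is about 67° (1.17 rad) clockwise. The implied start of about 0.43 rad is inside the stated range. I judged the stop from the torque alone, since the collar's own value can't be read.
- **Spanner:** The top of its grip is at 86.4 mm, so the bar is flat on the rack. It is centred in the slot to within about 1 to 2 mm. Its measured heading differs from the rack's by about 2°, within the slot's play.
- **Bystanders:** The tape measure and gouge measure where they began, within about 2 mm of camera error. The finish tin was not found properly at the end: one network mistook the rack for it. A rough reading from another query still matched its starting place.
- **Camera disagreement:** The wrist camera and the fixed cameras differed by 3 to 4 mm in absolute position, so I aligned each fit within a single picture.

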